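Close up the lidded rinse basin for the road

ROBOT

A 7-joint arm with a two-finger parallel gripper is mounted at the origin on the work surface. World frame = base frame: x ahead of the robot, y to its left, z up, the work surface at z = 0. Lengths are in m, angles in rad, forces in N, time in s.
With the tool pointing down it reaches from about 0.425 to 0.925 m from the base axis. Payload 6.8 kg.
Tool frame: the origin (TCP) lies on the mounting face of the last link; the fingertips stand 173 mm ahead of it and the grasp point (between the pads) lies 155 mm ahead of it (grip_point_offset is the distance from the TCP to the grasp point, in m); x points along the fingers, z is the direction in which the jaws open and shut, and the axes are right-handed (so a half turn about x gives the same grasp; the last joint's range is limited). The gripper opens to 85 mm and grips with 20 to 120 N. Pads are 22 mm wide; open, the fingers measure 114 mm over their backs; the gripper's body (76 mm by 85 mm) begins 54 mm behind the grasp point. The pads swing forward as they close: fully open they stand 13 mm farther back than shut.
Start: joints at [-0.108, 0.477, 0.022, 1.555, -0.011, 1.109, -0.083], TCP at [0.675, 0, 0.405] pointing down, gripper open.
Joint ranges: [-2.96, 2.96], [-0.34, 2.1], [-1.41, 1.46], [0.24, 2.44], [-1.37, 4.51], [0.17, 1.92], [-2.96, 2.96]. Speed limits (rad/s): [2.39, 2.39, 3.14, 3.14, 3.14, 3.14, 3.14].

INTERFACE

Orientations are given as a rotation vector (axis times angle).
In Python, from bench import * gives the robot as it stands. The module is installed in compiled form; this text tells all that it offers.
- The arm moves only by the tool servo_tool, never from a script. Its argument "motion" is a list of rows, each a list of 5 numbers: the shift along the tool's x, y, z in m, then the turn about the tool's x in degrees, then the gripper command: -1 is fully open, 1 is shut, values between are in proportion. In form: [[dx, dy, dz, turn, fingers], ...]. A call has 1 to 8 rows; each row is the pose to reach, as a shift and turn from the pose measured when the call began, along the tool's axes at that moment; what a row does not reach only later rows make up. A row lasts 1/10 s, in which the tool goes at most 50 mm and 8.59 degrees, less where a joint would pass 70% of its speed; a pose out of reach is approached as far as the arm can. A call with a gripper value outside its range is refused whole. The fingers move at their own pace and stop on an object; "force" is the grip in N (left out, the last holds). Time passes only in rows, so rows that repeat a pose let the fingers close. It gives the time, the measured TCP pose, the force and the opening at its end, in the units of the state.
- get_obs(): the state, without advancing time (a new reading comes with each control period).
- grab_frame(name): name is "scene" or "side" or "wrist"; returns the picture (400x640x3 uint8, red, green, blue); there is no depth.
- camera_params(name): a dict with "mtx" (3x3 intrinsics, pixels), "world_to_cam" (4x4, takes a point from world to camera coordinates); the wrist camera has in their place "T_tool_cam" (4x4, takes a point from camera to tool coordinates, whose origin is the TCP and whose axes are the tool frame's). Camera axes: x right, y down, z forward; pixel columns grow to the right and rows downward; lengths in m; the calibration is good to about 2 mm. A picture is of the moment at which its call begins: read the wrist's pose just before it. camera_params takes no time and is no camera call.
- hand_in(): hands the job in, once; it reports no verdict.
The state is a dict: "clock": time; "joints": joint angles; "qvel": joint speeds; "tau": joint torques, N m; "tcp_pos": TCP position; "orientation": TCP orientation; "contact_force": force on the tool from outside, world axes, zero at the start; "moment": the same for the moment, N m; "grip_width": finger opening in m.
Only numpy, scipy, OpenCV 4.12 (cv2) and the standard library are available. Lean on these libraries where they do the work, as an engineer would, in place of code of your own. Each camera call takes 0.05 s, during which the arm holds its last target. There are 200 camera calls.

TASK

Get the camper's rinse basin ready for driving: pull up the sprung index knob on the tap, swing the spout from over the basin round to the front and let the pin drop into the last hole, and stand every white mug from the drainboard upright on the floor of the basin. Then lift the knee of the folding lid stay past centre to unlock it, take the lid by its bar handle and lower it gently until it is fully shut, never letting it drop. Leave the storage jar, the soap dish and the tap's turning handle as they are; the cup tree and its blue cups stay too.

Things in the scene. Friction and masses are not known exactly. Their poses are not given: they have to be found in the camera images.
- basin (a point): centre of the floor of the rinse basin, 220 mm (x) by 280 mm (y) inside; flat floor 90 mm below the steel drainboard, whose top is at world z 0.010. Axes: the sink unit's (x away from the robot, y left, z up; turned a few degrees). The shut lid lies 14 mm above the rims of mugs standing here. A slot 155 to 190 mm left of this point is for the stay, not for mugs
- lid_hinge (a point): a point on the lid's hinge line, which runs along the unit's y at the far side of the basin: 125 mm in x and 25 mm in y from the basin's centre, 12 mm above the drainboard (world z 0.022)
- lid (a joint): lid angle, rad: 0 = propped open (78 degrees above level), grows as it is lowered, 1.361 = fully shut (level). White panel, chrome side edges, 245 mm deep, 360 mm wide, 16 mm thick, 0.9 kg; open it stands at the far side, underside to the robot. Its stiff hinge (0.5 N m) keeps it where left if steeper than about 63 degrees; below that it drops unless held. A spout over the basin blocks it
- lid_bar (a point): middle of the lid's bar handle: chrome bar, 10 mm diameter, along the unit's y, 100 mm free length, standing clear of the lid's near edge so fingers pass on both sides of it at any lid angle. 275 mm from the hinge line along the lid and 30 mm off it on the outer side; about 0.297 above the work surface when open, 0.052 shut. It may turn between the fingers
- knee (a joint): fold of the lid stay's knee, rad: 0 = locked past centre on its stop, 0.16 = dead straight, more = unlocked, about 3.1 with the lid shut. Two flat chrome links in the unit's x-z plane at the lid's left side; lower link 91 mm, foot pivot to knee; upper 97 mm, knee to lid. Locked, they rise from the foot away from the robot at about 60 degrees
- knee_grip (a point): middle of the black barrel at the knee: 22 mm diameter, 30 mm long along the unit's y, can be held by its flat ends; starts near z 0.08, lid 65 mm behind it: come tilted from the robot's side. To unlock, lift it up and towards the robot on a circle about the stay's foot: 8 mm to dead centre, 30 to 40 mm in all; a few newtons; it stays there. As the lid goes down it folds into the slot
- stay_foot (a point): foot pivot of the stay, at the slot left of the basin, world z 0.002: the centre of the circle (radius 91 mm, in the unit's x-z plane) on which the knee moves
- spout (a joint): angle of the tap's spout about its upright axis, rad, anticlockwise from above: 0 = pointing left over the basin (start), 1.571 = parked, pointing to the front (unit's -x, to the robot's side). The index plate below has holes at 0, 0.785 and 1.571. It turns easily (0.06 N m) while the pin is out and stays where left
- tap_axis (a point): a point on the spout's upright turning axis at the top of the index plate (world z 0.085; disc of 66 mm radius), right of the basin. The chrome spout is a 19 mm tube reaching 190 mm from the axis, its top 35 mm above the plate; its hub is 42 mm wide
- pin (a joint): lift of the sprung index pin, m: 0 = home in a hole, above 0.011 = out, the spout can turn; 0.016 = upper stop; between holes it rests on the plate at 0.010. The spring needs 3.5 N at 0 and 9 N at the stop; it drives the pin home by itself in any hole it is let go over or slides over
- pin_knob (a point): middle of the index pin's black round knob, 24 mm diameter, gripped over 18 mm of height (9 mm above and below this point), pulled straight up. It rides on the spout's base 55 mm from the turning axis, opposite the spout, so it swings on a circle about the axis: at the start on the axis's right, when parked behind it (+x). Nothing near it is higher
- mug1_mid (a point): white straight-sided ceramic mug, 60 mm outside diameter, 78 mm high, wall 4.5 mm, loop handle on its own +y side (reaching 58 mm from the axis, 15 to 66 mm up); 0.15 to 0.31 kg; may be absent. The point is on its axis, 39 mm above its foot; z points out of the mouth. Starts on the drainboard left of the basin, handle roughly towards the robot
- mug2_mid (a point): white straight-sided ceramic mug, 60 mm outside diameter, 78 mm high, wall 4.5 mm, loop handle on its own +y side (reaching 58 mm from the axis, 15 to 66 mm up); 0.15 to 0.31 kg; may be absent. The point is on its axis, 39 mm above its foot; z points out of the mouth. Starts on the drainboard left of the basin, handle roughly towards the robot
- mug3_mid (a point): white straight-sided ceramic mug, 60 mm outside diameter, 78 mm high, wall 4.5 mm, loop handle on its own +y side (reaching 58 mm from the axis, 15 to 66 mm up); 0.15 to 0.31 kg; may be absent. The point is on its axis, 39 mm above its foot; z points out of the mouth. Starts on the drainboard left of the basin, handle roughly towards the robot
- mug4_mid (a point): white straight-sided ceramic mug, 60 mm outside diameter, 78 mm high, wall 4.5 mm, loop handle on its own +y side (reaching 58 mm from the axis, 15 to 66 mm up); 0.15 to 0.31 kg; may be absent. The point is on its axis, 39 mm above its foot; z points out of the mouth. Starts on the drainboard left of the basin, handle roughly towards the robot
- jar_mid (a point): centre of the lidded glass storage jar, 84 mm diameter, 150 mm high, behind the mugs, left of the lid; leave alone. Beyond it, about 200 mm further left and back, stands the fixed chrome cup tree, 310 mm high, arms of 85 mm, with two blue cups hung on it
- soap_mid (a point): centre of the blue plastic soap dish with its soap, 85 x 125 mm, 38 mm high, on the drainboard right of the tap towards the robot; leave alone
- tap_handle_tip (a point): tip of the tap's turning lever handle on its own low valve (60 mm high), far right behind the spout; leave alone
Mind the look-alikes: they are no part of the job. What is shaped like the part that bears mug1_mid but red is not meant.

How it is judged:
On the way, in this order (a step that is already met when the one before it is completed fails the run):
1. every white mug stands in the basin, and the spout is parked to the front with the pin home in the last hole (x of mug1_mid in the frame of basin between -0.1 and 0.1 m and y of mug1_mid in the frame of basin between -0.13 and 0.13 m and z of each of mug1_mid, mug2_mid, mug3_mid, mug4_mid in the frame of basin below 0.05 m and angle between each of mug1_mid, mug2_mid, mug3_mid, mug4_mid's own z axis and vertical below 0.15 rad and x of mug2_mid in the frame of basin between -0.1 and 0.1 m and y of mug2_mid in the frame of basin between -0.13 and 0.13 m and x of mug3_mid in the frame of basin between -0.1 and 0.1 m and y of mug3_mid in the frame of basin between -0.13 and 0.13 m and x of mug4_mid in the frame of basin between -0.1 and 0.1 m and y of mug4_mid in the frame of basin between -0.13 and 0.13 m and value of joint spout between 1.5 and 1.64 rad and value of joint pin below 0.003 m), for 0.2 s.
2. the knee of the stay has been lifted past centre (folded by more than 0.4 rad) with the lid still up (value of joint knee above 0.4 rad and value of joint lid below 0.45 rad), for 0.2 s.
3. the lid is shut (value of joint lid above 1.335 rad and velocity of joint lid below 0.05 rad/s), for 0.2 s.
At the end, for the whole second after the job is handed in: The lid is fully shut (within 0.026 rad of level) and at rest, the stay folded; the spout is parked straight to the front (joint 1.50 to 1.64) with the pin home (within 3 mm); every white mug stands upright (within 0.15 rad) on the floor of the basin (all of step 1 and all of step 3 and value of joint knee above 2 rad); the robot touches nothing.
It fails at once if the lid drops: it goes down faster than 1.5 rad/s (velocity of joint lid above 1.5 rad/s).
It fails at once if the storage jar is moved more than 25 mm (distance of jar_mid from where it was at the start of the episode above 0.025 m).
It fails at once if the soap dish is moved more than 25 mm (distance of soap_mid from where it was at the start of the episode above 0.025 m).
It fails at once if the tap's turning handle is turned (tip moved more than 25 mm) (distance of tap_handle_tip from where it was at the start of the episode above 0.025 m).
Of mug1, mug2, mug3, mug4 only 2 to 4 are there at a start; the rules pass over those that are not, and their reading is None.
At some moment in a run one of mug1, mug2, mug3, mug4 may be knocked a few centimetres aside while the robot is not near it.
It also fails if it takes over 210 s, if anything falls off the work surface, if the arm or the gripper's body presses on something with over 40 N, if the wrist force passes 120 N, or if a joint passes its speed limit or range.

## Working session

There is one attempt and no reset: what is moved stays moved. The work goes in short steps, Python scripts to look and compute and a tool call to move; the robot and the scene stay as the last step left them, time stands still between calls to the robot, and variables do not carry over. Pictures are saved under pics/ and viewed, about 12 in all and at most 16, crops included, and the job is handed in when it is done.

Besides the shell and the picture viewer there is one more tool, called after ">>>" as a command line: name --pt "numbers of a row" for each row, then --argument value for the rest. servo_tool: Moves the arm, as the interface text tells. Its arguments: {"type":"object","properties":{"motion":{"type":"array","items":{"type":"array","items":{"type":"number"}}},"force":{"type":"number"}},"required":["motion"]}

```bash
mkdir -p pics; python3 - <<'E'
from bench import *
import cv2,numpy as np
o=get_obs();print({k:np.round(v,4).tolist() for k,v in o.items()})
for n in ["scene","side","wrist"]:
    cv2.imwrite(f"pics/{n}0.png",grab_frame(n)[:,:,::-1])
    p=camera_params(n);print(n,{k:np.round(v,4).tolist() for k,v in p.items()})
E
```

```text
{'clock': 0.0, 'joints': [-0.1081, 0.4778, 0.0224, 1.5565, -0.0115, 1.1093, -0.0831], 'qvel': [0.0006, -0.0011, -0.001, -0.0004, -0.0, -0.0007, 0.0021], 'tau': [-0.0005, -59.6444, 1.6077, -28.1195, 0.0124, 0.0094, 0.0], 'tcp_pos': [0.6747, -0.0, 0.4037], 'orientation': [-0.0001, 1.5726, -0.0001], 'contact_force': [-0.4112, 0.0942, 0.2777], 'moment': [-0.0331, -0.0589, -0.0203], 'grip_width': 0.0853}
scene {'mtx': [[439.7702, 0.0, 318.9121], [0.0, 439.7702, 201.3162], [0.0, 0.0, 1.0]], 'world_to_cam': [[-0.6419, 0.7667, -0.0088, 0.3317], [0.4521, 0.3692, -0.812, -0.0904], [-0.6193, -0.5252, -0.5837, 1.7699], [0.0, 0.0, 0.0, 1.0]]}
side {'mtx': [[368.1244, 0.0, 322.6714], [0.0, 368.1244, 207.6361], [0.0, 0.0, 1.0]], 'world_to_cam': [[0.7313, -0.6819, -0.0143, -0.3507], [-0.364, -0.3724, -0.8537, 0.283], [0.5769, 0.6295, -0.5205, 0.8255], [0.0, 0.0, 0.0, 1.0]]}
wrist {'mtx': [[333.3779, 0.0, 321.2088], [0.0, 333.3779, 195.1539], [0.0, 0.0, 1.0]], 'T_tool_cam': [[0.0, -0.2807, 0.9598, 0.0297], [0.0, -0.9598, -0.2807, 0.0706], [1.0, 0.0, -0.0, 0.0004], [0.0, 0.0, 0.0, 1.0]]}
```

View pics/scene0.png

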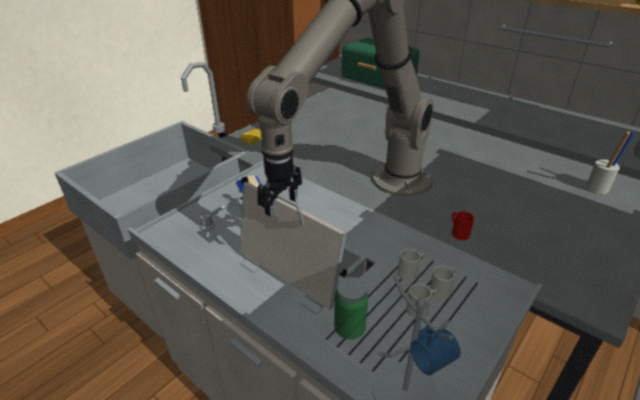

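View pics/side0.png

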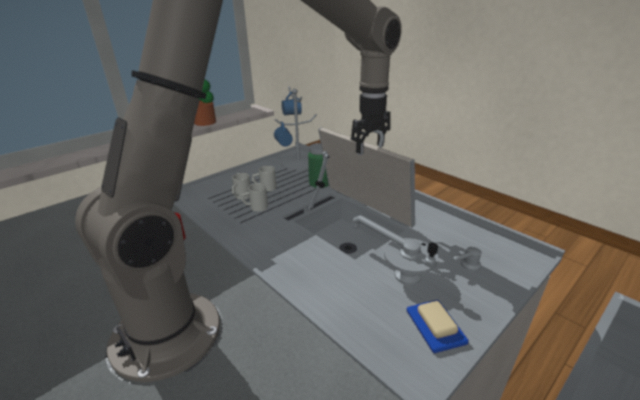

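View pics/wrist0.png

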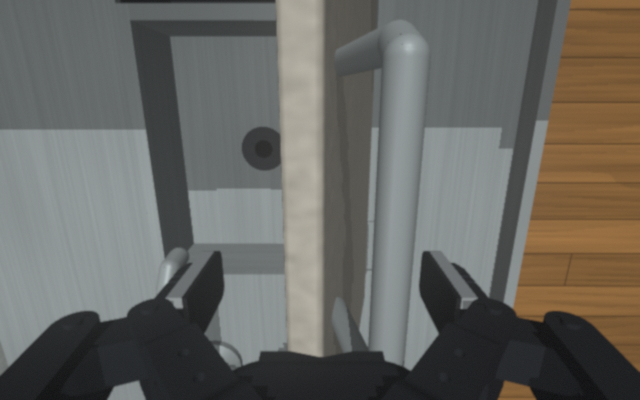

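The wrist view shows the open lid (columns 280–325) and the chrome bar (380–428) directly under the gripper, between the fingers. I see three white mugs: scene (410,265), (443,280), (420,298). Look-alikes are the red mug (462,225), the white pencil pot (603,178) and the blue cups (435,350). First I'll go straight up.

>>> servo_tool --pt "-0.03 0 0 0 -1" --pt "-0.07 0 0 0 -1" --pt "-0.11 0 0 0 -1" --pt "-0.15 0 0 0 -1" --pt "-0.17 -0.03 -0.03 0 -1" --pt "-0.17 -0.07 -0.07 0 -1" --pt "-0.17 -0.11 -0.11 0 -1" --pt "-0.17 -0.11 -0.11 0 -1"

```text
clock: 0.95
tcp_pos: [0.5615, -0.1152, 0.5749]
orientation: [0.004, 1.572, -0.008]
contact_force: [1.2, -0.5, -0.7]
grip_width: 0.0853
```

```bash
cat > h.py <<'E'
from bench import *
import cv2,json,os,numpy as np
from scipy.spatial.transform import Rotation as R
def pose():
    o=get_obs();T=np.eye(4);T[:3,:3]=R.from_rotvec(o['orientation']).as_matrix();T[:3,3]=o['tcp_pos'];return T
def snap(name,tag):
    T=pose();p=camera_params(name)
    W=np.linalg.inv(T@p['T_tool_cam']) if name=='wrist' else np.array(p['world_to_cam'])
    im=grab_frame(name);cv2.imwrite(f'pics/{tag}.png',im[:,:,::-1])
    json.dump([np.array(p['mtx']).tolist(),W.tolist()],open(f'pics/{tag}.json','w'));return im
def cam(tag): K,W=json.load(open(f'pics/{tag}.json'));return np.array(K),np.array(W)
def ray(tag,uv):
    K,W=cam(tag);C=np.linalg.inv(W);d=C[:3,:3]@np.linalg.inv(K)@[uv[0],uv[1],1];return C[:3,3],d/np.linalg.norm(d)
def atz(tag,uv,z): c,d=ray(tag,uv);return c+d*(z-c[2])/d[2]
def tri(*obs):
    A=np.zeros((3,3));b=np.zeros(3);L=[ray(*o) for o in obs]
    for c,d in L: M=np.eye(3)-np.outer(d,d);A+=M;b+=M@c
    x=np.linalg.solve(A,b);return x,[np.linalg.norm(np.cross(x-c,d)) for c,d in L]
def proj(tag,X):
    K,W=cam(tag);p=K@(W[:3]@np.r_[X,1]);return p[:2]/p[2]
def go(X,yaw=None): # grasp point world target -> tool shift (dx,dy,dz)
    T=pose();g=T[:3,3]+.155*T[:3,0];return np.round(T[:3,:3].T@(np.array(X)-g),4)
E
python3 - <<'E'
from h import *
o=get_obs();print(o['clock'],o['tcp_pos'],o['contact_force'])
a=snap('wrist','w1');b=snap('scene','s1');snap('side','d1')
c=cv2.imread('pics/s1.png')[160:360,130:480];
cv2.imwrite('pics/s1c.png',cv2.resize(c,(800,457),interpolation=cv2.INTER_CUBIC))
c=cv2.imread('pics/d1.png')[120:360,160:500];
cv2.imwrite('pics/d1c.png',cv2.resize(c,(800,565),interpolation=cv2.INTER_CUBIC))
E
```

```text
0.95 [ 0.56150162 -0.11518951  0.57489442] [ 1.22182462 -0.54582297 -0.65852586]
```

View pics/w1.png

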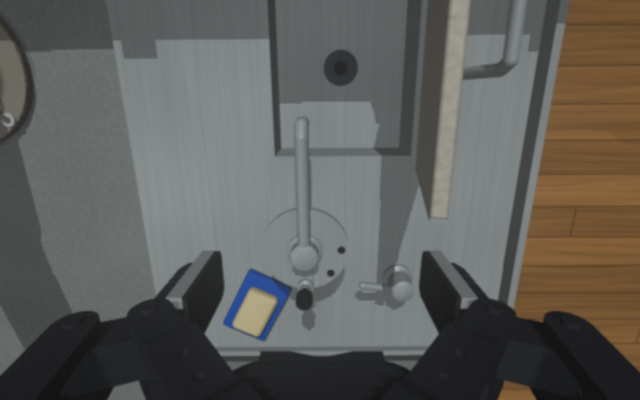

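View pics/d1c.png

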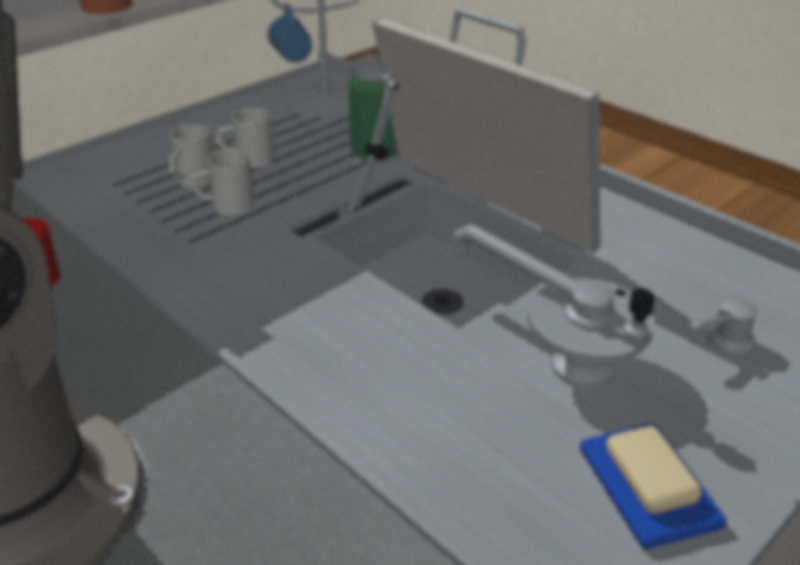

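The wrist view w1 shows the tap hub (304,254), knob (304,298), spout tip (302,122), and basin corners (277,153) and (411,153). In the side view the knob is at about (432,249).

```bash
python3 - <<'E'
from h import *
s=lambda u,v:(160+u*.425,120+v*.4248)
print('knob',tri(('w1',(304,297)),('d1',s(641,303))))
print('hub top',tri(('w1',(304,256)),('d1',s(590,285))))
print('tip',tri(('w1',(302,122)),('d1',s(462,233))))
for n,uv in dict(nr=(277,153),fr=(411,153),holeA=(341,250),holeB=(330,273)).items(): print(n,atz('w1',uv,.01 if n[0]!='h' else .085))
print('near edge',atz('w1',(270,20),.01),'drain',atz('w1',(341,68),-.08))
print('knee',[ray('d1',s(377,152))])
print('lid far right top', tri(('w1',(438,216)),('d1',s(597,95))))
E
```

```text
knob (array([ 0.53565717, -0.31979633,  0.129163  ]), [np.float64(0.0009304438009770803), np.float64(0.0009304438009769872)])
hub top (array([ 0.53627277, -0.25981015,  0.11937548]), [np.float64(0.0005887627524837955), np.float64(0.0005887627524837462)])
tip (array([ 0.537178  , -0.07717707,  0.09887479]), [np.float64(0.0013611749027409499), np.float64(0.001361174902740751)])
nr [ 0.48955998 -0.13109459  0.01      ]
fr [ 0.70564136 -0.13265809  0.01      ]
holeA [ 0.58991001 -0.2670302   0.085     ]
holeB [ 0.57327995 -0.30585484  0.085     ]
near edge [0.48813724 0.06261651 0.01      ] drain [ 0.59651527  0.0036018  -0.08      ]
knee [(array([-0.11675462, -0.65339029,  0.66631989]), array([ 0.59365041,  0.65606397, -0.4660035 ]))]
lid far right top (array([ 0.67036413, -0.15241338,  0.25832327]), [np.float64(0.0032415634540160633), np.float64(0.0032415634540161804)])
```

>>> servo_tool --pt "0 0.05 0 0 -1" --pt "0 0.1 0 0 -1" --pt "0 0.15 -0.01 0 -1" --pt "0 0.2 -0.02 0 -1" --pt "0 0.25 -0.03 0 -1" --pt "0 0.29 -0.03 0 -1" --pt "0 0.29 -0.03 0 -1"

```text
clock: 1.8
tcp_pos: [0.5334, 0.1894, 0.5735]
orientation: [-0.007, 1.574, 0.014]
contact_force: [-0.5, -0.2, -0.2]
grip_width: 0.0855
```

```bash
python3 - <<'E'
from h import *
print(pose()[:3,3]);snap('wrist','w2')
E
```

```text
[0.53335999 0.18940717 0.57350945]
```

View pics/w2.png

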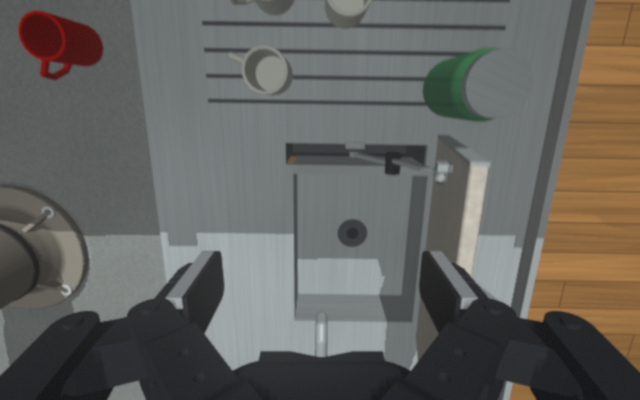

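w2 shows the basin corners at about (294,172), (425,172), (294,320) and (418,320). The knee barrel is at (393,162), the slot spans (288..426,145..163), and the mugs are at (268,70), (347,5) and (272,0). The green jar is at (470,85).

```bash
python3 - <<'E'
from h import *
s=lambda u,v:(160+u*.425,120+v*.4248)
for n,uv in dict(nl=(294,172),fl=(425,172),nr=(294,320),fr=(418,320),s1=(288,145),s2=(426,145),s3=(288,165)).items(): print(n,atz('w2',uv,.01))
print('drain',atz('w2',(352,233),-.08))
print('knee',tri(('w2',(393,162)),('d1',s(377,152))))
print('mugA rim',atz('w2',(268,70),.088))
print('foot',atz('w2',(352,152),.002), 'lid pivot',tri(('w2',(443,172)),('d1',s(389,85))))
print('d1 drain',atz('d1',s(441,301),-.08))
E
```

```text
nl [0.48812585 0.14508759 0.01      ]
fl [0.7020572  0.14804234 0.01      ]
nr [ 0.48546269 -0.13718917  0.01      ]
fr [ 0.71695733 -0.13361182  0.01      ]
s1 [0.4789495  0.18899334 0.01      ]
s2 [0.69929072 0.1919802  0.01      ]
s3 [0.47848205 0.15656243 0.01      ]
drain [ 0.59620721  0.00200687 -0.08      ]
knee (array([0.63394407, 0.17602175, 0.0771707 ]), [np.float64(0.00014902545370620816), np.float64(0.00014902545370630175)])
mugA rim [0.46248167 0.29520723 0.088     ]
foot [0.5823732  0.17795432 0.002     ] lid pivot (array([0.66934499, 0.18347341, 0.17052266]), [np.float64(0.0025582301874795812), np.float64(0.002558230187479435)])
d1 drain [ 0.59497455  0.00573539 -0.08      ]
```

>>> servo_tool --pt "0 0.05 0 0 -1" --pt "0 0.1 0 0 -1" --pt "0 0.14 0 0 -1" --pt "0 0.17 0 0 -1" --pt "0 0.17 0 0 -1"

```text
clock: 2.35
tcp_pos: [0.5315, 0.3612, 0.5722]
orientation: [-0.01, 1.577, 0.016]
contact_force: [-0.6, -0.3, -0.3]
grip_width: 0.0854
```

```bash
python3 - <<'E'
from h import *
print(pose()[:3,3]);snap('wrist','w3')
E
```

```text
[0.53147321 0.36119647 0.57215904]
```

View pics/w3.png

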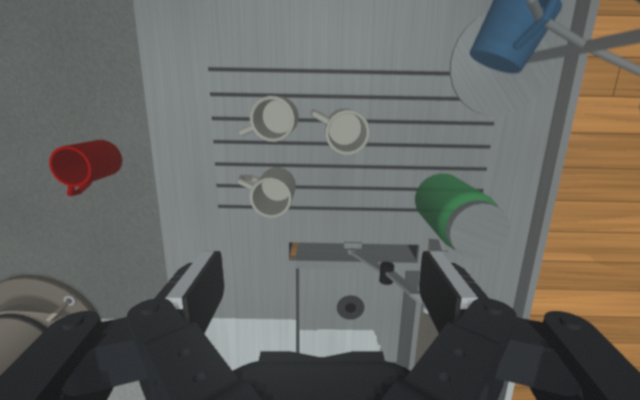

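w3 shows exactly three white mugs, with handles towards the robot: rims at about (272,118), (347,131) and (272,196). None is hidden by the jar. The tap goes first. I choose the black knob at w1 (304,298), rather than the barrel or the valve lever.

```bash
python3 - <<'E'
from h import *
for uv in [(274,118),(347,131),(272,196)]: print('rim',atz('w3',uv,.088))
print('rimC w2',atz('w2',(267,71),.088),atz('w2',(347,2),.088))
print('lid left top',atz('w2',(487,160),.26),'bar end L',atz('wrist0' if 0 else 'w1',(515,10),.297))
print(go([.5357,-.3198,.23]))
E
```

```text
rim [0.46547492 0.40640456 0.088     ]
rim [0.5632801  0.39097817 0.088     ]
rim [0.46014298 0.29809902 0.088     ]
rimC w2 [0.46115732 0.29398199 0.088     ] [0.56130351 0.37438796 0.088     ]
lid left top [0.67498215 0.21172855 0.26      ] bar end L [0.69145446 0.00976918 0.297     ]
[ 0.1863 -0.6787 -0.0039]
```

>>> servo_tool --pt "0 -0.05 0 0 -1" --pt "0 -0.1 0 0 -1" --pt "0 -0.15 0 0 -1" --pt "0 -0.2 0 0 -1" --pt "0 -0.25 0 0 -1" --pt "0 -0.3 0 0 -1" --pt "0 -0.35 0 0 -1" --pt "0 -0.4 0 0 -1"

```text
clock: 3.2
tcp_pos: [0.5368, -0.0454, 0.572]
orientation: [-0.007, 1.575, 0.009]
contact_force: [0.7, -0.2, -0.0]
grip_width: 0.0853
```

>>> servo_tool --pt "0 -0.05 0 0 -1" --pt "0 -0.1 0 0 -1" --pt "0 -0.15 0 0 -1" --pt "0 -0.2 0 0 -1" --pt "0 -0.25 0 0 -1" --pt "0 -0.28 0 0 -1" --pt "0 -0.28 0 0 -1"

```text
clock: 3.9
tcp_pos: [0.5367, -0.3327, 0.571]
orientation: [-0.001, 1.577, -0.002]
contact_force: [-0.8, -0.7, -0.8]
grip_width: 0.0851
```

```bash
python3 - <<'E'
from h import *
print(pose().round(4).tolist(),go([.5357,-.3198,.20]))
E
```

```text
[[-0.0065, 0.0009, 1.0, 0.5367], [-0.0019, 1.0, -0.001, -0.3327], [-1.0, -0.0019, -0.0065, 0.571], [0.0, 0.0, 0.0, 1.0]] [0.216  0.0136 0.0014]
```

>>> servo_tool --pt "0.05 0.01 0 0 -1" --pt "0.1 0.014 0 0 -1" --pt "0.15 0.014 0 0 -1" --pt "0.19 0.014 0 0 -1" --pt "0.216 0.014 0.001 0 -1" --pt "0.216 0.014 0.001 0 -1"

```text
clock: 4.5
tcp_pos: [0.5346, -0.3184, 0.351]
orientation: [0.002, 1.585, 0.0]
contact_force: [-0.3, -0.6, -0.1]
grip_width: 0.0855
```

```bash
python3 - <<'E'
from h import *
print(pose()[:3,3]);snap('wrist','w4'); print(go([.5357,-.3198,.129]))
E
```

```text
[ 0.53462417 -0.31839928  0.35101922]
[ 0.0698 -0.0006  0.0023]
```

View pics/w4.png

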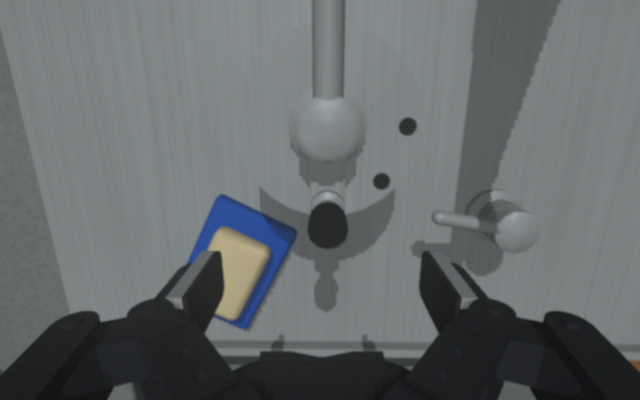

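w4: knob blob centre is about (328,225), hub (329,128), soap dish (243,262), lever tip (435,217).

```bash
python3 - <<'E'
from h import *
s=lambda u,v:(160+u*.425,120+v*.4248)
k,e=tri(('w1',(304,297)),('w4',(328,225)),('d1',s(641,303)));print(k,e)
print('hub',tri(('w1',(304,256)),('w4',(329,128)),('d1',s(590,285))))
for n,uv in dict(A=(408,126),B=(382,181)).items():print(n,atz('w4',uv,.085))
print(go([k[0],k[1],.129]))
E
```

```text
[ 0.53567587 -0.32079331  0.12958833] [np.float64(0.0018824885320487298), np.float64(0.0018545875635586145), np.float64(0.00037032743609026323)]
hub (array([ 0.53614067, -0.26175155,  0.11938669]), [np.float64(0.002199630725644625), np.float64(0.0031489925956388587), np.float64(0.0013562466624788194)])
A [ 0.5916839  -0.26643219  0.085     ]
B [ 0.57562851 -0.30573579  0.085     ]
[ 0.0698 -0.0016  0.0023]
```

>>> servo_tool --pt "0.03 -0.001 0.002 0 -1" --pt "0.05 -0.002 0.002 0 -1" --pt "0.07 -0.002 0.002 0 -1" --pt "0.07 -0.002 0.002 0 1" --pt "0.07 -0.002 0.002 0 1" --pt "0.07 -0.002 0.002 0 1" --pt "0.07 -0.002 0.002 0 1" --pt "0.07 -0.002 0.002 0 1" --force 70

```text
clock: 5.35
tcp_pos: [0.5372, -0.3215, 0.2857]
orientation: [-0.0, 1.579, -0.002]
contact_force: [-2.3, 1.2, 7.5]
grip_width: 0.0219
```

>>> servo_tool --pt "-0.004 0 0 0 1" --pt "-0.008 0 0 0 1" --pt "-0.012 0 0 0 1" --pt "-0.0145 0 0 0 1" --pt "-0.0145 0 0 0 1" --pt "-0.0145 0 0 0 1"

```text
clock: 5.95
tcp_pos: [0.537, -0.3214, 0.2997]
orientation: [0.0, 1.58, -0.002]
contact_force: [-1.1, -0.6, -9.0]
grip_width: 0.0221
```

```bash
python3 - <<'E'
from h import *
o=get_obs();T=pose();g=T[:3,3]+.155*T[:3,0];print(g,o['contact_force'],o['grip_width'],o['joints'])
c=np.array([.5366,-.266]);r=g[:2]-c
# yaw sign: arcs CCW 90deg, 8 deg steps
for a in list(range(7,57,7))+list(range(63,93,7))+[90]:
    a_=np.radians(a);q=np.array([[np.cos(a_),-np.sin(a_)],[np.sin(a_),np.cos(a_)]])@r+c-g[:2]
    print(a,(T[:3,:3].T@np.r_[q,0]).round(4))
E
```

```text
[ 0.5356383  -0.32160511  0.14471787] [-1.14764401 -0.64522927 -9.04819453] 0.022078244926134 [ 0.31146489  0.51385591  0.1716336   1.77690851 -0.10367274  0.86715603
  0.52770266]
7 [-0.0001  0.0003  0.0068]
14 [-0.0001  0.0014  0.0135]
21 [-0.0002  0.0034  0.02  ]
28 [-0.0002  0.0061  0.0262]
35 [-0.0003  0.0095  0.0321]
42 [-0.0003  0.0137  0.0374]
49 [-0.0004  0.0185  0.0423]
56 [-0.0004  0.0238  0.0465]
63 [-0.0005  0.0296  0.05  ]
70 [-0.0005  0.0358  0.0528]
77 [-0.0005  0.0422  0.0549]
84 [-0.0006  0.0489  0.0561]
91 [-0.0006  0.0557  0.0565]
90 [-0.0006  0.0547  0.0565]
```

>>> servo_tool --pt "0 0.0003 0.0068 -7 1" --pt "0 0.0014 0.0135 -14 1" --pt "0 0.0034 0.02 -21 1" --pt "0 0.006 0.026 -28 1" --pt "0 0.0095 0.032 -35 1" --pt "0 0.0137 0.0374 -42 1" --pt "0 0.0185 0.0423 -49 1" --pt "0 0.0238 0.0465 -56 1"

```text
clock: 6.75
tcp_pos: [0.5836, -0.2968, 0.2984]
orientation: [-0.761, 1.441, 0.77]
contact_force: [-0.6, 2.5, -8.7]
grip_width: 0.0216
```

```bash
python3 - <<'E'
from h import *
o=get_obs();T=pose();g=T[:3,3]+.155*T[:3,0];print(g,o['contact_force'],o['grip_width'])
c=np.array([.5366,-.266]);r=g[:2]-c;a0=np.degrees(np.arctan2(*r[::-1]));yaw=np.degrees(np.arctan2(T[1,2],T[0,2]));print('phi',a0+90,np.linalg.norm(r),'jaw yaw',yaw)
for a in [7,14,21,28,-a0]:
    a_=np.radians(a);q=np.array([[np.cos(a_),-np.sin(a_)],[np.sin(a_),np.cos(a_)]])@r+c-g[:2]
    print(a,(T[:3,:3].T@np.r_[q,0]).round(4))
E
```

```text
[ 0.58195073 -0.29678297  0.14345107] [-0.62444654  2.50075718 -8.73199744] 0.021643505636298258
phi 55.83229921824736 0.054811315600181584 jaw yaw 56.188920653086036
7 [-0.      0.0004  0.0067]
14 [-0.0001  0.0015  0.0133]
21 [-0.0001  0.0035  0.0197]
28 [-0.0001  0.0063  0.0258]
34.16770078175264 [-0.0001  0.0093  0.0308]
```

>>> servo_tool --pt "0 0.0004 0.0067 -7 1" --pt "0 0.0015 0.0133 -14 1" --pt "0 0.0035 0.0197 -21 1" --pt "0 0.0063 0.0258 -28 1" --pt "0 0.0093 0.0308 -34 1" --pt "0 0.0093 0.0308 -34 1" --pt "0 0.0093 0.0308 -34 1"

```text
clock: 7.45
tcp_pos: [0.593, -0.2656, 0.298]
orientation: [-1.203, 1.215, 1.218]
contact_force: [1.6, 3.2, -8.2]
grip_width: 0.022
```

```bash
python3 - <<'E'
from h import *
o=get_obs();T=pose();g=T[:3,3]+.155*T[:3,0];print(g,o['contact_force'],o['grip_width'])
c=np.array([.5366,-.266]);r=g[:2]-c;print(np.degrees(np.arctan2(*r[::-1]))+90)
E
```

```text
[ 0.59140622 -0.26534305  0.1430142 ] [ 1.58323631  3.17339664 -8.21310985] 0.022024981961107106
90.686759092787
```

Lower 15 mm with the grip held, then open and check that the pin is home.

>>> servo_tool --pt "0.005 0 0 0 1" --pt "0.01 0 0 0 1" --pt "0.0145 0 0 0 1" --pt "0.0145 0 0 0 1"

```text
clock: 7.85
tcp_pos: [0.5932, -0.2659, 0.2857]
orientation: [-1.203, 1.216, 1.216]
contact_force: [-5.3, 2.9, 9.8]
grip_width: 0.0216
```

>>> servo_tool --pt "0 0 0 0 -1" --pt "0 0 0 0 -1" --pt "0 0 0 0 -1" --pt "0 0 0 0 -1" --pt "-0.04 0 0 0 -1" --pt "-0.08 0 0 0 -1" --pt "-0.12 0 0 0 -1" --pt "-0.12 0 0 0 -1"

```text
clock: 8.65
tcp_pos: [0.596, -0.2666, 0.4123]
orientation: [-1.211, 1.212, 1.206]
contact_force: [1.1, 0.1, -0.3]
grip_width: 0.0853
```

```bash
python3 - <<'E'
from h import *
print(pose()[:3,3],get_obs()['contact_force']);snap('wrist','w5');snap('side','d2')
a=cv2.resize(cv2.imread('pics/w5.png')[60:380,100:540],(400,291))
b=cv2.resize(cv2.imread('pics/d2.png')[190:310,340:500],(400,300),interpolation=cv2.INTER_CUBIC)
cv2.imwrite('pics/c5.png',np.hstack([a,b[:291]]))
for z in(.129,.140):print(z,proj('d2',[.5916,-.265,z]),proj('w5',[.5916,-.265,z]))
E
```

```text
[ 0.59601713 -0.26656587  0.4123373 ] [ 1.10347869  0.07808957 -0.29437759]
0.129 [425.59528802 229.84684787] [325.31502284 185.47352865]
0.14 [426.16854324 226.25505613] [325.46073265 189.18883986]
```

View pics/c5.png

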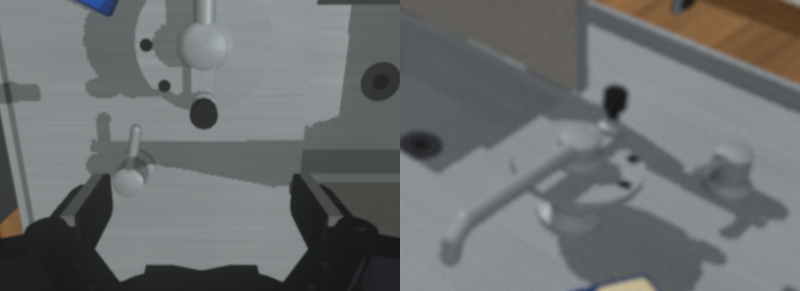

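The spout points to the front and both other holes are visible. The knob is at side (426,230), as predicted for the pin home. Now the mugs: hover and re-look.

>>> servo_tool --pt "-0.05 0.02 0 0 -1" --pt "-0.09 0.05 0 0 -1" --pt "-0.12 0.08 0.03 0 -1" --pt "-0.14 0.1 0.07 0 -1" --pt "-0.14 0.1 0.12 0 -1" --pt "-0.14 0.1 0.17 0 -1" --pt "-0.14 0.1 0.22 0 -1" --pt "-0.14 0.1 0.27 0 -1"

```text
clock: 9.55
tcp_pos: [0.4953, 0.002, 0.5461]
orientation: [-1.204, 1.217, 1.214]
contact_force: [0.5, -0.4, -0.3]
grip_width: 0.0852
```

>>> servo_tool --pt "0 0 0.05 0 -1" --pt "0 0 0.1 0 -1" --pt "0 0 0.15 0 -1" --pt "0 0 0.2 0 -1" --pt "0 0 0.25 0 -1" --pt "0 0 0.3 0 -1" --pt "0 0 0.33 0 -1" --pt "0 0 0.33 0 -1"

```text
clock: 10.35
tcp_pos: [0.4941, 0.3369, 0.5436]
orientation: [-1.206, 1.216, 1.224]
contact_force: [-1.6, -0.6, -0.6]
grip_width: 0.0855
```

```bash
python3 - <<'E'
from h import *
print(pose()[:3,3]);im=snap('wrist','w6')
g=cv2.cvtColor(im,cv2.COLOR_RGB2GRAY)
c=cv2.HoughCircles(cv2.medianBlur(g,3),cv2.HOUGH_GRADIENT,1.2,30,param1=80,param2=28,minRadius=15,maxRadius=40)
print(c)
for x in (c[0] if c is not None else []): print(x.round(),atz('w6',x[:2],.088).round(4))
E
```

```text
[0.49405099 0.33686142 0.54363661]
[[[359.40002 209.40001  19.2    ]
  [375.      133.8      20.76   ]
  [288.6     129.       23.16   ]
  [274.2     354.6      29.64   ]
  [288.6     292.2      28.68   ]
  [138.6     201.00002  18.36   ]]]
[359. 209.  19.] [0.561  0.3885 0.088 ]
[375. 134.  21.] [0.4605 0.4046 0.088 ]
[289. 129.  23.] [0.4551 0.2954 0.088 ]
[274. 355.  30.] [0.7956 0.2665 0.088 ]
[289. 292.  29.] [0.6874 0.2907 0.088 ]
[139. 201.  18.] [0.5508 0.0934 0.088 ]
```

View pics/w6.png

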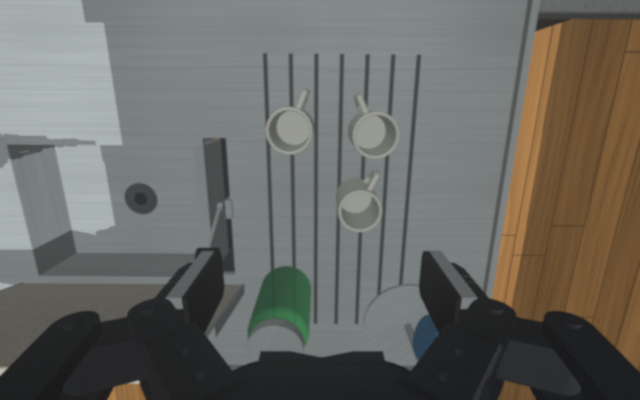

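w6 shows the three rims at (289,130), (375,134) and (360,209), all still in place with their handles towards the robot. Mug A (375,134) goes first.

```bash
python3 - <<'E'
from h import *
for p in ([.463,.4055,.15],[.463,.4055,.06]):print(go(p))
E
```

```text
[0.239  0.0267 0.0718]
[0.329  0.0255 0.0718]
```

>>> servo_tool --pt "0.05 0.02 0.05 0 -1" --pt "0.1 0.027 0.072 0 -1" --pt "0.15 0.027 0.072 0 -1" --pt "0.2 0.027 0.072 0 -1" --pt "0.24 0.027 0.072 0 -1" --pt "0.24 0.027 0.072 0 -1" --force 40

```text
clock: 11.0
tcp_pos: [0.464, 0.4026, 0.2981]
orientation: [-1.207, 1.229, 1.221]
contact_force: [-0.7, -2.0, 0.5]
grip_width: 0.0854
```

```bash
python3 - <<'E'
from h import *
im=snap('wrist','w7')
print(go([.463,.4055,.06]),proj('w7',[.463,.4055,.088]))
g=cv2.medianBlur(cv2.cvtColor(im,cv2.COLOR_RGB2GRAY),3)
c=cv2.HoughCircles(g,cv2.HOUGH_GRADIENT,1.2,60,param1=80,param2=40,minRadius=35,maxRadius=90)
for x in (c[0] if c is not None else []): print(x.round(),atz('w7',x[:2],.088).round(4))
E
```

```text
[ 0.0829 -0.0037  0.0046] [330.89062969 230.58997584]
[331. 225.  49.] [0.4595 0.4053 0.088 ]
[148. 218.  43.] [0.4556 0.2998 0.088 ]
```

View pics/w7.png

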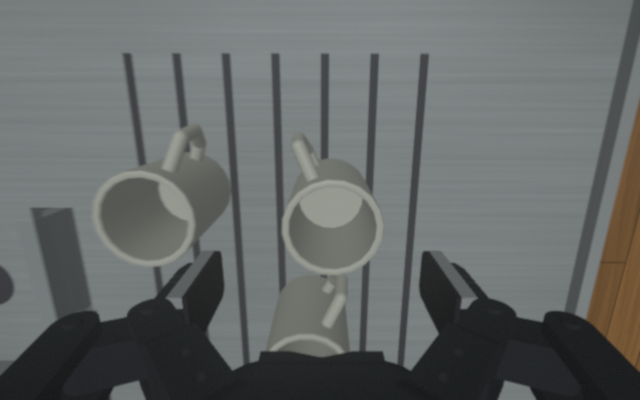

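w7: mug A's rim (331,227) is centred between the fingers, and the handle points up at (303,150). Descend and grip.

>>> servo_tool --pt "0.03 -0.001 0.004 0 -1" --pt "0.06 -0.002 0.005 0 -1" --pt "0.083 -0.002 0.005 0 -1" --pt "0.083 -0.002 0.005 0 1" --pt "0.083 -0.002 0.005 0 1" --pt "0.083 -0.002 0.005 0 1" --pt "0.083 -0.002 0.005 0 1" --force 40

```text
clock: 11.75
tcp_pos: [0.4652, 0.4076, 0.2169]
orientation: [-1.207, 1.226, 1.22]
contact_force: [-0.5, -1.3, 4.6]
grip_width: 0.0599
```

>>> servo_tool --pt "-0.03 0 0 0 1" --pt "-0.08 0 0 0 1" --pt "-0.13 0 0 0 1" --pt "-0.16 0 0 0 1" --pt "-0.16 0 0 0 1"

```text
clock: 12.25
tcp_pos: [0.4686, 0.4101, 0.3834]
orientation: [-1.205, 1.215, 1.217]
contact_force: [-0.5, 0.0, -1.7]
grip_width: 0.0598
```

```bash
python3 - <<'E'
from h import *
print(pose()[:3,3],get_obs()['contact_force']);print(go([.594,-.077,.15]),go([.594,-.077,-.028]))
E
```

```text
[0.46856142 0.41009808 0.38338847] [-0.45996721  0.03705232 -1.68364645]
[ 0.0769 -0.1271 -0.4874] [ 0.2549 -0.1289 -0.4875]
```

>>> servo_tool --pt "0 0 -0.04 0 1" --pt "0 -0.01 -0.09 0 1" --pt "0 -0.03 -0.135 0 1" --pt "0 -0.05 -0.18 0 1" --pt "0 -0.07 -0.225 0 1" --pt "0 -0.09 -0.27 0 1" --pt "0 -0.11 -0.315 0 1" --pt "0 -0.12 -0.36 0 1"

```text
clock: 13.05
tcp_pos: [0.5897, 0.0478, 0.3817]
orientation: [-1.205, 1.216, 1.217]
contact_force: [0.5, 0.1, -1.7]
grip_width: 0.0598
```

>>> servo_tool --pt "0 -0.005 -0.04 0 1" --pt "0 -0.007 -0.08 0 1" --pt "0 -0.007 -0.115 0 1" --pt "0 -0.007 -0.127 0 1" --pt "0 -0.007 -0.127 0 1"

```text
clock: 13.55
tcp_pos: [0.5963, -0.0816, 0.3809]
orientation: [-1.202, 1.219, 1.214]
contact_force: [0.7, 0.1, -1.3]
grip_width: 0.0599
```

```bash
python3 - <<'E'
from h import *
print(pose()[:3,3],get_obs()['contact_force']);print(go([.594,-.077,.03]),go([.594,-.077,-.026]))
E
```

```text
[ 0.5962884  -0.08161744  0.3809258 ] [ 0.70305175  0.0712424  -1.30776866]
[ 0.1959 -0.0014  0.0047] [ 0.2519 -0.002   0.0047]
```

>>> servo_tool --pt "0.05 -0.001 0.004 0 1" --pt "0.1 -0.001 0.005 0 1" --pt "0.15 -0.001 0.005 0 1" --pt "0.2 -0.001 0.005 0 1" --pt "0.23 -0.002 0.005 0 1" --pt "0.245 -0.002 0.005 0 1" --pt "0.252 -0.002 0.005 0 1" --pt "0.252 -0.002 0.005 0 1"

```text
clock: 14.35
tcp_pos: [0.5961, -0.074, 0.1293]
orientation: [-1.202, 1.215, 1.217]
contact_force: [-0.4, 5.6, -3.8]
grip_width: 0.0603
```

```bash
python3 - <<'E'
from h import *
print(pose()[:3,3],get_obs()['contact_force']);print(go([.594,-.077,-.028]))
E
```

```text
[ 0.59607876 -0.07398445  0.12934765] [-0.4238576   5.56079522 -3.82322595]
[ 0.0024  0.0005 -0.0034]
```

>>> servo_tool --pt "0 0 0.003 0 1" --pt "0.002 0 0.004 0 1" --pt "0.003 0 0.004 0 1" --pt "0.003 0 0.004 0 1"

```text
clock: 14.75
tcp_pos: [0.5966, -0.0703, 0.1272]
orientation: [-1.203, 1.214, 1.215]
contact_force: [1.1, 0.1, 1.2]
grip_width: 0.0599
```

```bash
python3 - <<'E'
from h import *
print(pose()[:3,3],get_obs()['contact_force']);snap('wrist','w8');print(go([.594,-.074,-.028]))
E
```

```text
[ 0.59661374 -0.07031746  0.12723687] [1.12553648 0.09613621 1.15557314]
[ 0.0003  0.0014 -0.0039]
```

View pics/w8.png

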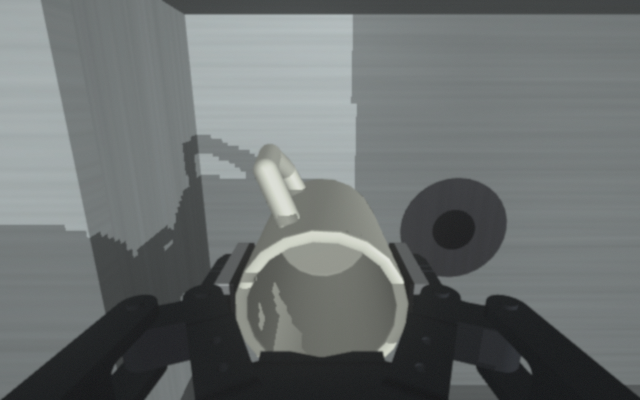

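Mug A is in the basin, upright. The outer knuckle sits close to the basin's right wall, so I'll open only part way.

>>> servo_tool --pt "0.0015 0 0.002 0 1" --pt "0.0015 0 0.002 0 -0.6" --pt "0.0015 0 0.002 0 -0.6" --pt "0.0015 0 0.002 0 -0.6" --pt "0.0015 0 0.002 0 -0.6" --pt "-0.03 0 0.002 0 -0.6" --pt "-0.07 0 0.002 0 -0.6" --pt "-0.12 0 0.002 0 -0.6"

```text
clock: 15.6
tcp_pos: [0.5967, -0.0686, 0.2469]
orientation: [-1.201, 1.217, 1.218]
contact_force: [1.4, -0.3, -0.1]
grip_width: 0.0684
```

>>> servo_tool --pt "-0.05 0 0 0 -1" --pt "-0.1 0.03 0.02 0 -1" --pt "-0.12 0.07 0.06 0 -1" --pt "-0.12 0.11 0.11 0 -1" --pt "-0.12 0.13 0.16 0 -1" --pt "-0.12 0.14 0.21 0 -1" --pt "-0.12 0.14 0.26 0 -1" --pt "-0.12 0.14 0.31 0 -1"

```text
clock: 16.4
tcp_pos: [0.4591, 0.2091, 0.3695]
orientation: [-1.202, 1.217, 1.217]
contact_force: [2.0, 0.4, 0.5]
grip_width: 0.0854
```

>>> servo_tool --pt "0.03 0 0.03 0 -1" --pt "0.06 0 0.05 0 -1" --pt "0.06 0 0.05 0 -1"

```text
clock: 16.7
tcp_pos: [0.4564, 0.2613, 0.3064]
orientation: [-1.203, 1.219, 1.224]
contact_force: [-0.2, -0.2, -1.1]
grip_width: 0.0856
```

```bash
cat > circ.py <<'E'
from h import *
def circ(tag,z=.088,r=(28,70)):
    im=snap('wrist',tag);g=cv2.medianBlur(cv2.cvtColor(im,cv2.COLOR_RGB2GRAY),3)
    c=cv2.HoughCircles(g,cv2.HOUGH_GRADIENT,1.2,50,param1=80,param2=38,minRadius=r[0],maxRadius=r[1])
    for x in (c[0] if c is not None else []): print(x.round(),atz(tag,x[:2],z).round(4))
E
python3 - <<'E'
from circ import *
print(pose()[:3,3],get_obs()['grip_width']);circ('w9');snap('scene','s9');print(go([.459,.297,.15]))
E
```

```text
[0.45643961 0.26131114 0.3064079 ] 0.0856406229090432
[382. 225.  45.] [0.4557 0.2976 0.088 ]
[ 0.0042 -0.0027  0.0379]
```

>>> servo_tool --pt "0 -0.001 0.03 0 -1" --pt "0 -0.001 0.038 0 -1" --pt "0.03 -0.001 0.038 0 -1" --pt "0.06 -0.001 0.038 0 -1" --pt "0.093 -0.001 0.038 0 -1" --pt "0.093 -0.001 0.038 0 -1" --pt "0.093 -0.001 0.038 0 1" --pt "0.093 -0.001 0.038 0 1"

```text
clock: 17.6
tcp_pos: [0.4591, 0.2972, 0.2185]
orientation: [-1.202, 1.216, 1.216]
contact_force: [-4.5, -3.7, 16.2]
grip_width: 0.0603
```

>>> servo_tool --pt "0 0 0 0 1" --pt "0 0 0 0 1" --pt "0 0 0 0 1" --pt "-0.03 0 0 0 1" --pt "-0.08 0 0 0 1" --pt "-0.13 0 0 0 1" --pt "-0.16 0 0 0 1" --pt "-0.16 0 0 0 1"

```text
clock: 18.4
tcp_pos: [0.4614, 0.2981, 0.3834]
orientation: [-1.202, 1.207, 1.213]
contact_force: [0.5, 0.1, -1.8]
grip_width: 0.06
```

```bash
python3 - <<'E'
from h import *
print(pose()[:3,3],get_obs()['contact_force'],get_obs()['grip_width']);print(go([.594,.08,.15]),go([.594,.08,-.026]))
E
```

```text
[0.4614323  0.29814481 0.38339974] [ 0.45240888  0.08805624 -1.77525798] 0.06002178789505914
[ 0.0767 -0.1335 -0.2194] [ 0.2527 -0.1339 -0.2206]
```

>>> servo_tool --pt "0 -0.02 -0.04 0 1" --pt "0 -0.04 -0.08 0 1" --pt "0 -0.06 -0.12 0 1" --pt "0 -0.08 -0.16 0 1" --pt "0 -0.1 -0.2 0 1" --pt "0 -0.13 -0.224 0 1" --pt "0 -0.134 -0.224 0 1" --pt "0 -0.134 -0.224 0 1"

```text
clock: 19.2
tcp_pos: [0.5954, 0.073, 0.38]
orientation: [-1.199, 1.209, 1.213]
contact_force: [0.2, 0.9, -1.6]
grip_width: 0.0603
```

>>> servo_tool --pt "0.05 0 0 0 1" --pt "0.1 0 0 0 1" --pt "0.15 0 0 0 1" --pt "0.2 0 0 0 1" --pt "0.23 0 0 0 1" --pt "0.245 0 0 0 1" --pt "0.25 0 0 0 1" --pt "0.25 0 0 0 1"

```text
clock: 20.0
tcp_pos: [0.5943, 0.0756, 0.1307]
orientation: [-1.2, 1.208, 1.214]
contact_force: [-0.2, 0.0, -1.3]
grip_width: 0.0602
```

```bash
python3 - <<'E'
from h import *
print(pose()[:3,3],get_obs()['contact_force'],get_obs()['grip_width']);print(go([.594,.075,-.0265]))
E
```

```text
[0.59430649 0.07560707 0.13074483] [-0.18672038  0.0213667  -1.25282974] 0.060237780438520766
[ 0.0022 -0.0003 -0.0018]
```

>>> servo_tool --pt "0.001 0 0 0 1" --pt "0.002 0 0 0 1" --pt "0.003 0 0 0 1" --pt "0.003 0 0 0 1"

```text
clock: 20.4
tcp_pos: [0.595, 0.0757, 0.1288]
orientation: [-1.201, 1.206, 1.212]
contact_force: [-0.7, -0.3, 3.6]
grip_width: 0.0603
```

Contact. Release, rise, go to mug B.

>>> servo_tool --pt "0 0 0 0 -0.6" --pt "0 0 0 0 -0.6" --pt "0 0 0 0 -0.6" --pt "0 0 0 0 -0.6" --pt "-0.03 0 0 0 -0.6" --pt "-0.07 0 0 0 -0.6" --pt "-0.12 0 0 0 -0.6" --pt "-0.17 0 0 0 -0.6"

```text
clock: 21.2
tcp_pos: [0.5949, 0.0743, 0.3001]
orientation: [-1.2, 1.207, 1.213]
contact_force: [1.9, 0.0, 0.6]
grip_width: 0.0684
```

>>> servo_tool --pt "-0.03 0.01 0.03 0 -1" --pt "-0.03 0.03 0.08 0 -1" --pt "-0.03 0.05 0.13 0 -1" --pt "-0.03 0.06 0.18 0 -1" --pt "-0.03 0.06 0.23 0 -1" --pt "-0.03 0.05 0.28 0 -1" --pt "0 0.04 0.3 0 -1" --pt "0 0.04 0.3 0 -1"

```text
clock: 22.0
tcp_pos: [0.5538, 0.3785, 0.2986]
orientation: [-1.202, 1.208, 1.221]
contact_force: [-0.2, -0.7, -0.6]
grip_width: 0.0855
```

```bash
python3 - <<'E'
from circ import *
print(pose()[:3,3],get_obs()['grip_width']);circ('w10');snap('side','d10');print(go([.561,.390,.15]))
E
```

```text
[0.55377628 0.37848488 0.29857251] 0.08551573541572727
[338. 247.  52.] [0.5656 0.3891 0.088 ]
[-0.0038 -0.0067  0.0145]
```

View pics/w10.png

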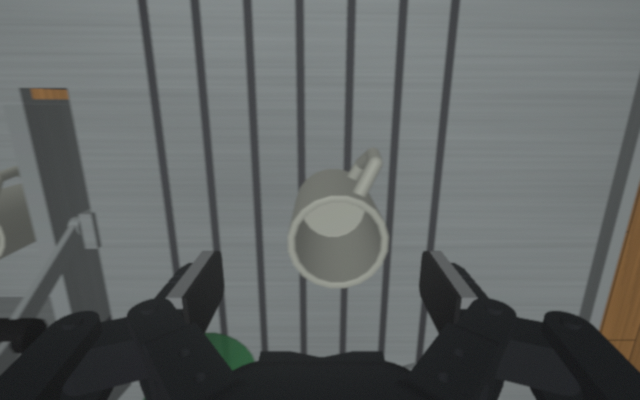

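w10: mug B's rim is at (338,242), handle up-right, nothing in the way.

>>> servo_tool --pt "0 -0.007 0.013 0 -1" --pt "0.01 -0.008 0.014 0 -1" --pt "0.04 -0.008 0.014 0 -1" --pt "0.07 -0.008 0.014 0 -1" --pt "0.084 -0.008 0.014 0 -1" --pt "0.084 -0.008 0.014 0 -1" --pt "0.084 -0.008 0.014 0 1" --pt "0.084 -0.008 0.014 0 1"

```text
clock: 22.9
tcp_pos: [0.5632, 0.3896, 0.2192]
orientation: [-1.201, 1.206, 1.214]
contact_force: [-4.5, -2.7, 21.4]
grip_width: 0.0602
```

>>> servo_tool --pt "0 0 0 0 1" --pt "0 0 0 0 1" --pt "0 0 0 0 1" --pt "-0.03 0 0 0 1" --pt "-0.08 0 0 0 1" --pt "-0.13 0 0 0 1" --pt "-0.16 0 0 0 1" --pt "-0.16 0 0 0 1"

```text
clock: 23.7
tcp_pos: [0.5644, 0.3896, 0.3852]
orientation: [-1.2, 1.197, 1.211]
contact_force: [0.5, 0.3, -2.1]
grip_width: 0.0592
```

```bash
python3 - <<'E'
from h import *
print(pose()[:3,3],get_obs()['contact_force'],get_obs()['grip_width']);print(go([.558,.003,.15]),go([.558,.003,-.026]))
E
```

```text
[0.56443777 0.3895521  0.38520318] [ 0.45284118  0.32819247 -2.12381432] 0.05919440160715187
[ 0.0748  0.0067 -0.3898] [ 0.2508  0.0074 -0.3922]
```

>>> servo_tool --pt "0 0.003 -0.05 0 1" --pt "0 0.005 -0.1 0 1" --pt "0 0.007 -0.15 0 1" --pt "0 0.007 -0.2 0 1" --pt "0 0.007 -0.25 0 1" --pt "0 0.007 -0.3 0 1" --pt "0 0.007 -0.35 0 1" --pt "0 0.007 -0.391 0 1"

```text
clock: 24.5
tcp_pos: [0.5558, -0.0049, 0.3783]
orientation: [-1.198, 1.2, 1.211]
contact_force: [0.2, -1.2, -2.2]
grip_width: 0.0596
```

```bash
python3 - <<'E'
from circ import *
print(pose()[:3,3]);print(go([.558,.003,-.026]));circ('w11',-.002)
for p in([.594,-.068,-.002],[.594,.075,-.002]):print(proj('w11',p))
E
```

```text
[ 0.55578003 -0.00491473  0.37828573]
[ 0.2494 -0.0015  0.0028]
[321. 227.  47.] [ 0.6262 -0.0013 -0.002 ]
[305. 298.  63.] [ 0.7176 -0.0205 -0.002 ]
[254. 214.  37.] [ 0.6097 -0.0759 -0.002 ]
[260.14727455 200.67319096]
[389.9629873  199.64519485]
```

View pics/w11.png

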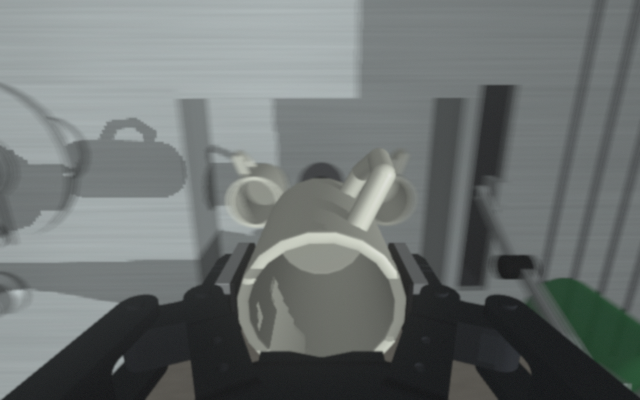

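w11: mugs A (255,200) and C (390,198) stand in the basin, and the gap between them is free for mug B.

>>> servo_tool --pt "0.05 -0.001 0.003 0 1" --pt "0.1 -0.001 0.004 0 1" --pt "0.15 -0.001 0.004 0 1" --pt "0.2 -0.001 0.004 0 1" --pt "0.23 -0.001 0.004 0 1" --pt "0.24 -0.001 0.004 0 1" --pt "0.244 -0.001 0.004 0 1" --pt "0.247 -0.001 0.004 0 1"

```text
clock: 25.35
tcp_pos: [0.5578, -0.0066, 0.1315]
orientation: [-1.195, 1.208, 1.202]
contact_force: [0.8, 0.9, -1.8]
grip_width: 0.0597
```

>>> servo_tool --pt "0.001 0 0 0 1" --pt "0.002 0 0 0 1" --pt "0.002 0 0 0 1"

```text
clock: 25.65
tcp_pos: [0.5583, -0.0066, 0.1305]
orientation: [-1.196, 1.207, 1.201]
contact_force: [-0.2, -0.6, -2.0]
grip_width: 0.0596
```

```bash
python3 - <<'E'
from h import *
T=pose();print(T.round(4));print(go([.556,.003,-.028]),T[:3,3]+.155*T[:3,0])
E
```

```text
[[ 0.0039 -0.9999  0.0128  0.5583]
 [ 0.0078  0.0128  0.9999 -0.0066]
 [-1.     -0.0038  0.0078  0.1305]
 [ 0.      0.      0.      1.    ]]
[0.0036 0.003  0.0084] [ 0.55888519 -0.00544002 -0.02446596]
```

>>> servo_tool --pt "0 0 0.006 0 1" --pt "0.001 0 0.008 0 1" --pt "0.002 0 0.008 0 1" --pt "0.003 0 0.008 0 1" --pt "0.003 0 0.008 0 1"

```text
clock: 26.15
tcp_pos: [0.559, 0.0026, 0.1293]
orientation: [-1.197, 1.205, 1.2]
contact_force: [-3.3, 2.2, 15.3]
grip_width: 0.0596
```

Touching the floor at 15 N. Ease up slightly, release, and rise.

>>> servo_tool --pt "-0.001 0 0 0 1" --pt "-0.001 0 0 0 -0.6" --pt "-0.001 0 0 0 -0.6" --pt "-0.001 0 0 0 -0.6" --pt "-0.001 0 0 0 -0.6" --pt "-0.03 0 0 0 -0.6" --pt "-0.07 0 0 0 -0.6" --pt "-0.12 0 0 0 -0.6"

```text
clock: 26.95
tcp_pos: [0.5575, 0.0015, 0.249]
orientation: [-1.195, 1.207, 1.203]
contact_force: [1.0, -0.6, 0.2]
grip_width: 0.0685
```

>>> servo_tool --pt "-0.05 0 0 8 -1" --pt "-0.1 0 0.03 16 -1" --pt "-0.15 0 0.06 24 -1" --pt "-0.2 0 0.09 32 -1" --pt "-0.2 0 0.11 40 -1" --pt "-0.2 0 0.11 48 -1" --pt "-0.2 0 0.11 56 -1" --pt "-0.2 0 0.11 56 -1"

```text
clock: 27.75
tcp_pos: [0.5582, 0.1101, 0.45]
orientation: [-0.449, 1.518, 0.461]
contact_force: [-0.5, -0.2, 0.0]
grip_width: 0.0857
```

>>> servo_tool --pt "0 0 0 8 -1" --pt "0 0 0 16 -1" --pt "0 0 0 24 -1" --pt "0 0 0 33.5 -1" --pt "0 0 0 33.5 -1"

```text
clock: 28.25
tcp_pos: [0.5581, 0.1097, 0.4496]
orientation: [0.008, 1.57, 0.004]
contact_force: [-0.8, 0.2, -0.5]
grip_width: 0.0853
```

```bash
python3 - <<'E'
from h import *
print(pose().round(3),get_obs()['contact_force']);snap('wrist','w12')
E
```

```text
[[ 0.001  0.003  1.     0.558]
 [ 0.008  1.    -0.003  0.11 ]
 [-1.     0.008  0.001  0.45 ]
 [ 0.     0.     0.     1.   ]] [-0.84288057  0.23789398 -0.45364569]
```

View pics/w12.png

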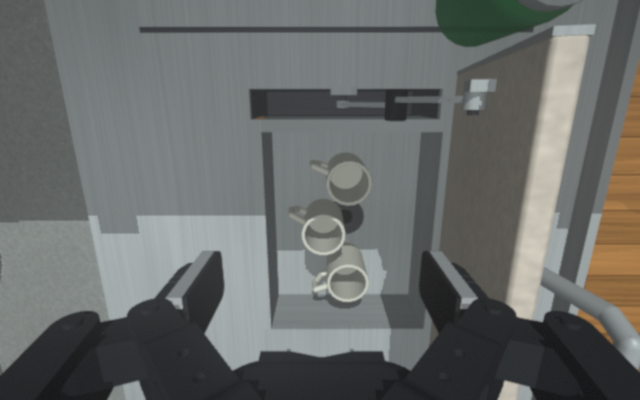

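w12 shows all three mugs upright in the basin: rims (348,181), (323,235) and (348,283). The knee barrel is at (396,104), with the upper link running to (475,98).

```bash
python3 - <<'E'
from h import *
s=lambda u,v:(160+u*.425,120+v*.4248)
k,e=tri(('w2',(393,162)),('w3',(387,272)),('w12',(396,105)),('d1',s(377,152)));print(k,e)
for t in('w2','w3','w12'):print(t,proj(t,k),[proj(t,k+[0,d,0]).round(1).tolist() for d in(-.015,.015)])
# dark blob extents around the barrel
for t,(u,v) in dict(w2=(393,162),w3=(387,272),w12=(396,105)).items():
    im=cv2.cvtColor(cv2.imread(f'pics/{t}.png'),cv2.COLOR_BGR2GRAY);r=im[v-30:v+30,u-30:u+30]
    m=(r<32).astype(np.uint8);n,l,st,c=cv2.connectedComponentsWithStats(m);i=1+np.argmax(st[1:,4]);print(t,st[i]+[u-30,v-30,0,0,0],c[i]+[u-30,v-30])
print('link @', [atz('w12',(437,100),z) for z in(.12,)],atz('w12',(343,104),.01))
print(go([.603,.158,.2]))
E
```

```text
[0.63379368 0.17578358 0.07756797] [np.float64(0.0002945136161489188), np.float64(0.0006767755940321943), np.float64(0.0004330388755233102), np.float64(0.00032837145777396787)]
w2 [392.85260946 162.15395073] [[392.1, 172.5], [393.6, 151.6]]
w3 [386.70542929 271.65273228] [[386.0, 280.2], [387.4, 262.9]]
w12 [396.4074856 105.1616412] [[395.5, 120.6], [397.3, 89.3]]Traceback (most recent call last):
  File "<stdin>", line 8, in <module>
    return _wrapfunc(a, 'argmax', axis=axis, out=out, **kwds)
    return bound(*args, **kwds)
ValueError: attempt to get argmax of an empty sequence
```

```bash
python3 - <<'E'
from h import *
print(go([.58,.135,.068]),go([.605,.158,.068]))
E
```

```text
[0.2268 0.0222 0.0214] [0.227  0.0452 0.0464]
```

>>> servo_tool --pt "0 0.022 0.021 0 -1" --pt "0.05 0.022 0.021 0 -1" --pt "0.1 0.022 0.021 0 -1" --pt "0.15 0.022 0.021 0 -1" --pt "0.2 0.022 0.021 0 -1" --pt "0.227 0.022 0.021 0 -1" --pt "0.227 0.022 0.021 0 -1"

```text
clock: 29.0
tcp_pos: [0.5775, 0.1328, 0.2185]
orientation: [0.001, 1.578, 0.008]
contact_force: [-0.3, -0.8, 0.0]
grip_width: 0.0851
```

```bash
python3 - <<'E'
from h import *
print(get_obs()['contact_force'],go([.605,.135,.068]),go([.605,.158,.068]))
snap('wrist','w13')
E
```

```text
[-0.32289421 -0.79481549  0.00319943] [-0.0047  0.0012  0.0286] [-0.0046  0.0242  0.0287]
```

>>> servo_tool --pt "-0.004 0.001 0.01 0 -1" --pt "-0.004 0.001 0.02 0 -1" --pt "-0.004 0.001 0.029 0 -1" --pt "-0.004 0.001 0.029 0 -1"

```text
clock: 29.45
tcp_pos: [0.6096, 0.1343, 0.2265]
orientation: [0.004, 1.57, 0.009]
contact_force: [-0.3, 0.0, -0.8]
grip_width: 0.0857
```

>>> servo_tool --pt "0 0.008 0 0 -1" --pt "0 0.016 0 0 -1" --pt "0 0.023 0 0 -1" --pt "0 0.023 0 0 -1"

```text
clock: 29.85
tcp_pos: [0.609, 0.1595, 0.2268]
orientation: [0.002, 1.571, 0.012]
contact_force: [-1.0, -0.1, 0.4]
grip_width: 0.0854
```

```bash
python3 - <<'E'
from h import *
T=pose();print(get_obs()['contact_force'],T[:3,3]+.155*T[:3,0],T.round(3)[:3,:3].tolist())
snap('side','d13');snap('wrist','w14')
a=cv2.imread('pics/d13.png')[130:230,250:400];b=cv2.imread('pics/w14.png')[100:340,230:530]
cv2.imwrite('pics/c14.png',np.hstack([cv2.resize(a,(400,267),interpolation=cv2.INTER_CUBIC),cv2.resize(b,(400,320))[:267]]))
E
```

```text
[-1.01068076 -0.13527677  0.43791372] [0.60905216 0.16089872 0.07182643] [[0.0, -0.006, 1.0], [0.009, 1.0, 0.006], [-1.0, 0.009, 0.0]]
```

>>> servo_tool --pt "0 0 -0.006 0 -1" --pt "0 0 -0.012 0 -1" --pt "-0.001 0 -0.018 0 -1" --pt "-0.003 0 -0.024 0 -1" --pt "-0.005 0 -0.03 0 -1" --pt "-0.006 0 -0.036 0 -1" --pt "-0.007 0 -0.042 0 -1" --pt "-0.007 0 -0.046 0 -1"

```text
clock: 30.75
tcp_pos: [0.5625, 0.1576, 0.2337]
orientation: [0.002, 1.571, 0.01]
contact_force: [1.6, 0.5, 1.7]
grip_width: 0.0852
```

```bash
python3 - <<'E'
from h import *
T=pose();print(get_obs()['contact_force'],T[:3,3]+.155*T[:3,0])
snap('side','d14');snap('wrist','w15');snap('scene','s15')
k=np.array([.5883,.176,.002])
for a in(60,85,90):print(a,proj('w15',k+.091*np.array([np.cos(np.radians(a)),0,np.sin(np.radians(a))])))
a=cv2.imread('pics/d14.png')[120:240,250:410];b=cv2.imread('pics/w15.png')[60:360,150:550]
cv2.imwrite('pics/c15.png',np.hstack([cv2.resize(a,(400,300),interpolation=cv2.INTER_CUBIC),cv2.resize(b,(400,300))]))
E
```

```text
[1.59026538 0.47303988 1.69651304] [0.562456   0.1587287  0.07869941]
60 [500.92029582 237.48266689]
85 [414.75445125 249.82144424]
90 [393.21677966 250.12370859]
```

View pics/c15.png

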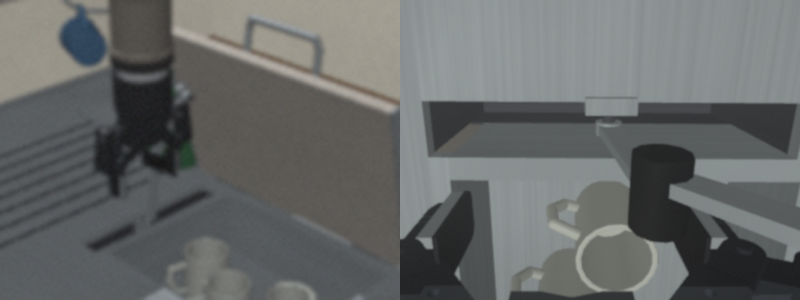

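The barrel in the wrist crop, about (410,252) in the full image, matches the lower link at about 86°. It was 60° at the start, so the knee is about 41 mm past its locked place and the lid is still up. Next I'll back out sideways, rise, and locate the bar by fitting the lid angle.

>>> servo_tool --pt "0 -0.01 0.002 0 -1" --pt "0 -0.03 0.002 0 -1" --pt "-0.04 -0.04 0 0 -1" --pt "-0.09 -0.05 0 0 -1" --pt "-0.14 -0.07 0 0 -1" --pt "-0.19 -0.1 0 0 -1" --pt "-0.24 -0.12 0 0 -1" --pt "-0.26 -0.13 0 0 -1"

```text
clock: 31.7
tcp_pos: [0.5634, 0.0233, 0.495]
orientation: [0.003, 1.571, 0.007]
contact_force: [-0.0, 0.4, -0.0]
grip_width: 0.0854
```

```bash
python3 - <<'E'
from h import *
print(pose()[:3,3],get_obs()['contact_force'])
H=np.array([.721,.030,.022])
def bar(th,y): return H*[1,0,1]+[0,y,0]+.275*np.array([-np.cos(th),0,np.sin(th)])+.03*np.array([np.sin(th),0,np.cos(th)])
obs=[(350,128.8),(378.4,136.8)]
from scipy.optimize import least_squares
f=lambda p:np.r_[proj('d14',bar(p[0],p[1]+p[2]))-obs[0],proj('d14',bar(p[0],p[1]-p[2]))-obs[1]]
r=least_squares(f,[1.36,.03,.05]);print(np.degrees(r.x[0]),r.x,r.cost,bar(r.x[0],r.x[1]))
s=lambda u,v:(160+u*.425,120+v*.4248)
obs=[s(456,13),s(522,32)]
f=lambda p:np.r_[proj('d1',bar(p[0],p[1]+p[2]))-obs[0],proj('d1',bar(p[0],p[1]-p[2]))-obs[1]]
r=least_squares(f,[1.36,.03,.05]);print('start',np.degrees(r.x[0]),r.x,r.cost,bar(r.x[0],r.x[1]))
snap('wrist','w16')
for th in(70,74,78):print(th,[proj('w16',bar(np.radians(th),.03+d)).round() .tolist() for d in(-.05,.05)])
# bright chrome row profile
g=cv2.cvtColor(cv2.imread('pics/w16.png'),cv2.COLOR_BGR2GRAY)
E
```

```text
[0.56337199 0.02327643 0.49496969] [-0.00521797  0.35911958 -0.03811545]
72.68824553997804 [1.26864921 0.02044819 0.05416795] 0.33570306830114516 [0.66780904 0.02044819 0.29346956]
start 77.11396911547376 [1.34589266 0.02512747 0.05399437] 0.1295196645971235 [0.68891604 0.02512747 0.29676466]
70 [[474.0, 299.0], [498.0, 129.0]]
74 [[509.0, 302.0], [540.0, 130.0]]
78 [[544.0, 305.0], [582.0, 130.0]]
```

```bash
python3 - <<'E'
from h import *
g=cv2.cvtColor(cv2.imread('pics/w16.png'),cv2.COLOR_BGR2GRAY)
for v in(150,180,210,240):print(v,g[v,440:600:4].tolist())
for p in([.672,.025,.294],):print(go([.672,.02,.35]),go([.672,.02,.294]),[proj('w16',[.672,y,.294]).round() for y in(.06,.04,.02,0)])
E
```

```text
150 [75, 76, 102, 149, 164, 166, 167, 164, 153, 141, 140, 138, 139, 143, 144, 142, 136, 139, 140, 139, 139, 127, 113, 106, 124, 135, 136, 126, 113, 94, 70, 71, 70, 80, 127, 136, 114, 87, 89, 89]
180 [76, 92, 143, 165, 164, 165, 170, 160, 140, 139, 139, 139, 145, 143, 141, 140, 141, 141, 140, 140, 123, 110, 113, 131, 139, 137, 138, 138, 98, 70, 71, 71, 111, 136, 129, 110, 109, 109, 109, 109]
210 [85, 134, 160, 163, 164, 165, 154, 140, 139, 138, 139, 142, 143, 140, 141, 140, 141, 141, 137, 118, 111, 121, 136, 139, 137, 138, 124, 72, 70, 71, 89, 132, 133, 108, 96, 96, 98, 97, 97, 97]
240 [126, 160, 160, 162, 166, 160, 143, 139, 141, 141, 143, 141, 140, 142, 141, 141, 141, 129, 115, 109, 127, 139, 138, 138, 138, 96, 69, 69, 71, 120, 137, 128, 119, 119, 118, 119, 118, 118, 118, 118]
[-0.0035 -0.0012  0.1062] [ 0.0525 -0.0015  0.1057] [array([528., 168.]), array([522., 205.]), array([516., 239.]), array([510., 271.])]
```

```bash
python3 - <<'E'
from h import *
H=np.array([.721,0,.022])
def pt(th,y,a,n): th=np.radians(th);return H+[0,y,0]+a*np.array([-np.cos(th),0,np.sin(th)])+n*np.array([np.sin(th),0,np.cos(th)])
for th in(72,74,76):
  print(th,[proj('w16',pt(th,.05,.245,n)).round(1).tolist() for n in(-.012,.004)],proj('w16',pt(th,.05,.275,.03)).round(1),'bar',pt(th,.02,.275,.03))
im=cv2.imread('pics/w16.png');g=cv2.cvtColor(im,cv2.COLOR_BGR2GRAY)
print(im[190,500:560:4].tolist())
g0=cv2.cvtColor(cv2.imread('pics/wrist0.png'),cv2.COLOR_BGR2GRAY);print(g0[200,360:450:4].tolist())
E
```

```text
72 [[428.4, 170.3], [454.6, 171.9]] [509.7 186.2] bar [0.66455202 0.02       0.29281105]
74 [[442.3, 171.2], [469.0, 172.7]] [529.5 187.1] bar [0.67403758 0.02       0.29461609]
76 [[456.5, 172.1], [483.6, 173.5]] [549.3 187.8] bar [0.68358035 0.02       0.29608898]
[[143, 142, 137], [145, 144, 138], [143, 143, 136], [144, 143, 136], [135, 135, 129], [118, 118, 113], [112, 112, 108], [125, 125, 119], [138, 137, 132], [142, 142, 135], [140, 140, 133], [140, 139, 134], [125, 125, 119], [73, 74, 72], [71, 72, 70]]
[88, 88, 117, 145, 92, 114, 129, 140, 152, 149, 147, 144, 138, 128, 110, 143, 144, 147, 149, 148, 142, 146, 145]
```

Lid angle is now about 74°, and the bar is at about (0.674, 0.025, 0.295). Approach from above and grip.

>>> servo_tool --pt "-0.003 0.002 0.04 0 -1" --pt "-0.003 0.003 0.08 0 -1" --pt "-0.003 0.003 0.108 0 -1" --pt "-0.003 0.003 0.108 0 -1" --pt "0.02 0.003 0.108 0 -1" --pt "0.04 0.003 0.108 0 -1" --pt "0.05 0.003 0.108 0 -1" --pt "0.05 0.003 0.108 0 -1"

```text
clock: 32.55
tcp_pos: [0.6722, 0.0232, 0.4496]
orientation: [0.005, 1.567, 0.003]
contact_force: [0.4, 0.2, 0.2]
grip_width: 0.0852
```

```bash
python3 - <<'E'
from h import *
print(get_obs()['contact_force'],go([.674,.025,.296]))
snap('wrist','w17');print([proj('w17',[.674,y,.2946]).round(1).tolist() for y in(.025,.05)])
g=cv2.cvtColor(cv2.imread('pics/w17.png'),cv2.COLOR_BGR2GRAY);
for v in(200,260):print(g[v,240:440:5].tolist())
E
```

```text
[0.43976122 0.24869525 0.1818604 ] [-0.0014  0.001   0.0012]
[[322.9, 270.5], [322.9, 214.1]]
[107, 105, 106, 90, 129, 144, 162, 162, 164, 172, 141, 95, 94, 94, 129, 152, 147, 132, 101, 93, 93, 94, 93, 94, 92, 147, 142, 142, 142, 143, 140, 142, 144, 144, 143, 146, 148, 146, 145, 147]
[112, 112, 113, 113, 114, 114, 164, 160, 163, 166, 157, 95, 95, 93, 124, 148, 146, 130, 97, 94, 93, 92, 96, 94, 101, 145, 146, 141, 144, 144, 143, 146, 145, 147, 146, 146, 128, 46, 46, 79]
```

The wrist row profile puts the bar at columns 308–332, centred on the predicted 323. Close.

>>> servo_tool --pt "0 0 0 0 1" --pt "0 0 0 0 1" --pt "0 0 0 0 1" --pt "0 0 0 0 1" --pt "0 0 0 0 1" --pt "0 0 0 0 1" --pt "0 0 0 0 1" --force 50

```text
clock: 33.3
tcp_pos: [0.6725, 0.0234, 0.4515]
orientation: [0.005, 1.564, 0.003]
contact_force: [-2.7, -0.9, 2.4]
grip_width: 0.008
```

```bash
cat > arc.py <<'E'
from h import *
import sys
# current grasp -> arc about hinge; prints tool shifts per step
T=pose();g=T[:3,3]+.155*T[:3,0];o=get_obs();hx,hz=.721,.022
v=g-[hx,g[1],hz];r=np.hypot(v[0],v[2]);a=np.arctan2(v[2],-v[0]);print('F',o['contact_force'].round(1),'w',round(o['grip_width'],4),'r',r.round(4),'lid deg',(np.degrees(a)-6.23).round(2),'y',g[1].round(4),'tilt',T[:3,0].round(3))
step=np.radians(float(sys.argv[1]));n=int(sys.argv[2])
for i in range(1,n+1):
    b=a-i*step;rr=r+(.2766-r)*i/n
    p=np.array([hx-rr*np.cos(b),g[1],hz+rr*np.sin(b)]);print((T[:3,:3].T@(p-g)).round(4).tolist())
E
python3 arc.py 2.2 8
```

```text
F [-2.7 -0.9  2.4] w 0.008 r 0.2786 lid deg 73.95 y 0.0242 tilt [ 0.006  0.005 -1.   ]
[0.0022, -0.0, -0.0105]
[0.0048, -0.0001, -0.0208]
[0.0078, -0.0001, -0.0311]
[0.0112, -0.0001, -0.0412]
[0.015, -0.0001, -0.0512]
[0.0191, -0.0002, -0.061]
[0.0236, -0.0002, -0.0706]
[0.0285, -0.0003, -0.08]
```

>>> servo_tool --pt "0.0022 0 -0.0105 0 1" --pt "0.0048 0 -0.0208 0 1" --pt "0.0078 0 -0.031 0 1" --pt "0.0112 0 -0.0412 0 1" --pt "0.015 0 -0.0512 0 1" --pt "0.0191 0 -0.061 0 1" --pt "0.0236 0 -0.0706 0 1" --pt "0.0285 0 -0.08 0 1"

```text
clock: 34.1
tcp_pos: [0.5912, 0.0236, 0.4227]
orientation: [0.005, 1.565, 0.003]
contact_force: [-3.4, -1.2, 7.9]
grip_width: 0.0078
```

```bash
python3 arc.py 2.2 8
```

```text
F [-3.4 -1.2  7.9] w 0.0078 r 0.2775 lid deg 56.07 y 0.0243 tilt [ 0.005  0.005 -1.   ]
[0.0052, -0.0, -0.0093]
[0.0107, -0.0001, -0.0184]
[0.0166, -0.0001, -0.0273]
[0.0228, -0.0002, -0.0359]
[0.0293, -0.0002, -0.0443]
[0.0362, -0.0002, -0.0525]
[0.0433, -0.0003, -0.0603]
[0.0508, -0.0003, -0.0679]
```

>>> servo_tool --pt "0.0052 0 -0.0093 0 1" --pt "0.0107 0 -0.0184 0 1" --pt "0.0166 0 -0.0273 0 1" --pt "0.0228 0 -0.036 0 1" --pt "0.0293 0 -0.0443 0 1" --pt "0.0362 0 -0.0525 0 1" --pt "0.0433 0 -0.0603 0 1" --pt "0.0508 0 -0.068 0 1"

```text
clock: 34.9
tcp_pos: [0.5222, 0.0238, 0.3705]
orientation: [0.005, 1.567, 0.002]
contact_force: [-4.0, -0.8, 3.1]
grip_width: 0.0085
```

```bash
python3 arc.py 2.2 8
```

```text
F [-4.  -0.8  3.1] w 0.0085 r 0.277 lid deg 38.08 y 0.0244 tilt [ 0.004  0.004 -1.   ]
[0.0078, -0.0, -0.0073]
[0.0158, -0.0001, -0.0142]
[0.0241, -0.0001, -0.0209]
[0.0326, -0.0002, -0.0272]
[0.0414, -0.0002, -0.0332]
[0.0504, -0.0003, -0.0389]
[0.0596, -0.0003, -0.0442]
[0.069, -0.0004, -0.0491]
```

>>> servo_tool --pt "0.0078 0 -0.0073 0 1" --pt "0.0158 0 -0.0142 0 1" --pt "0.0241 0 -0.0209 0 1" --pt "0.0326 0 -0.0272 0 1" --pt "0.0414 0 -0.0332 0 1" --pt "0.0504 0 -0.0389 0 1" --pt "0.0596 0 -0.0442 0 1" --pt "0.069 0 -0.0491 0 1"

```text
clock: 35.7
tcp_pos: [0.4727, 0.0239, 0.3003]
orientation: [0.004, 1.568, 0.002]
contact_force: [-4.5, -1.9, -0.3]
grip_width: 0.0081
```

```bash
python3 arc.py 2.2 8
```

```text
F [-4.5 -1.9 -0.3] w 0.0081 r 0.2768 lid deg 20.22 y 0.0245 tilt [ 0.003  0.004 -1.   ]
[0.0096, -0.0, -0.0046]
[0.0194, -0.0001, -0.0087]
[0.0293, -0.0001, -0.0125]
[0.0394, -0.0002, -0.016]
[0.0495, -0.0002, -0.019]
[0.0598, -0.0003, -0.0216]
[0.0702, -0.0003, -0.0239]
[0.0807, -0.0004, -0.0257]
```

>>> servo_tool --pt "0.0096 0 -0.0046 0 1" --pt "0.0194 0 -0.0087 0 1" --pt "0.0293 0 -0.0125 0 1" --pt "0.0394 0 -0.016 0 1" --pt "0.0495 0 -0.019 0 1" --pt "0.0598 0 -0.0216 0 1" --pt "0.07 0 -0.0239 0 1" --pt "0.0807 0 -0.0257 0 1"

```text
clock: 36.5
tcp_pos: [0.4469, 0.024, 0.2186]
orientation: [0.004, 1.568, 0.001]
contact_force: [-3.5, -3.7, -0.0]
grip_width: 0.0078
```

```bash
python3 arc.py 0.8 4
```

```text
F [-3.5 -3.7 -0. ] w 0.0078 r 0.2769 lid deg 2.41 y 0.0246 tilt [ 0.002  0.004 -1.   ]
[0.0038, -0.0, -0.0005]
[0.0077, -0.0, -0.0009]
[0.0115, -0.0, -0.0013]
[0.0154, -0.0001, -0.0017]
```

>>> servo_tool --pt "0.003 0 -0.0004 0 1" --pt "0.006 0 -0.0007 0 1" --pt "0.008 0 -0.001 0 1" --pt "0.01 0 -0.0012 0 1" --pt "0.0115 0 -0.0014 0 1" --pt "0.0125 0 -0.0014 0 1" --pt "0.0125 0 -0.0014 0 1"

```text
clock: 37.2
tcp_pos: [0.4453, 0.024, 0.2059]
orientation: [0.004, 1.569, 0.001]
contact_force: [-4.0, -2.1, -3.1]
grip_width: 0.0082
```

```bash
python3 arc.py 0.4 2
```

```text
F [-4.  -2.1 -3.1] w 0.0082 r 0.2769 lid deg -0.23 y 0.0246 tilt [ 0.002  0.004 -1.   ]
[0.0019, -0.0, -0.0]
[0.0039, -0.0, -0.0]
```

>>> servo_tool --pt "0.001 0 0 0 1" --pt "0.002 0 0 0 1" --pt "0.003 0 0 0 1" --pt "0.003 0 0 0 1" --pt "0.003 0 0 0 1"

```text
clock: 37.7
tcp_pos: [0.4452, 0.0242, 0.2042]
orientation: [0.004, 1.569, 0.001]
contact_force: [-10.0, -2.6, 20.8]
grip_width: 0.0085
```

The lid rests on its stop with 21 N of support. Ease off, open the fingers only a little (the rear finger has 25 mm to the lid edge), and rise.

>>> servo_tool --pt "-0.001 0 0 0 1" --pt "-0.001 0 0 0 0.55" --pt "-0.001 0 0 0 0.55" --pt "-0.001 0 0 0 0.55" --pt "-0.015 0 0 0 0.55" --pt "-0.04 0 0 0 0.55" --pt "-0.08 0 0 0 0.55" --pt "-0.12 0 0 0 0.55"

```text
clock: 38.5
tcp_pos: [0.4451, 0.0241, 0.3254]
orientation: [0.004, 1.569, 0.002]
contact_force: [1.0, 0.0, 0.2]
grip_width: 0.0192
```

>>> servo_tool --pt "-0.05 0 0 0 0.55" --pt "-0.1 0 0 0 0" --pt "-0.15 0 0 0 -1" --pt "-0.2 0 0 0 -1" --pt "-0.2 0 0 0 -1"

```text
clock: 39.0
tcp_pos: [0.4461, 0.0243, 0.5325]
orientation: [0.004, 1.556, 0.003]
contact_force: [0.2, -0.1, -0.4]
grip_width: 0.076
```

```bash
python3 - <<'E'
from h import *
print(pose()[:3,3],get_obs()['contact_force'],get_obs()['grip_width'])
snap('wrist','w20');snap('side','d20');snap('scene','s20')
# shut-lid checks: predicted near edge of lid top (z~.03) and bar, vs side-image brightness
K=lambda y,x,z,t:proj(t,[x,y,z]).round(1).tolist()
print('bar',[K(y,.446,.052,'w20') for y in(-.02,.025,.07)],'edge',[K(y,.476,.03,'w20') for y in(-.1,.15)])
g=cv2.cvtColor(cv2.imread('pics/w20.png'),cv2.COLOR_BGR2GRAY)
for y in(.0,.05,.12):
    p=np.array([K(y,x,.03,'w20') for x in np.arange(.42,.56,.01)]).round().astype(int);print(y,[int(g[v,u]) if 0<=u<640 and 0<=v<400 else -1 for u,v in p])
d=cv2.cvtColor(cv2.imread('pics/d20.png'),cv2.COLOR_BGR2GRAY);d0=cv2.cvtColor(cv2.imread('pics/d2.png'),cv2.COLOR_BGR2GRAY)
kp=np.array(K(-.265,.5916,.129,'d20'));u,v=kp.astype(int);print('knob px',kp);m=(d[v-12:v+13,u-12:u+13]<45);ys,xs=np.nonzero(m);print('blob',xs.mean()+u-12,ys.mean()+v-12,len(xs))
m=(d0[v-12:v+13,u-12:u+13]<45);ys,xs=np.nonzero(m);print('blob before',xs.mean()+u-12,ys.mean()+v-12,len(xs))
E
```

```text
[0.44614022 0.02429289 0.5325213 ] [ 0.18658611 -0.12472419 -0.39227649] 0.07603889245694936
bar [[315.7, 185.0], [315.5, 152.9], [315.3, 119.0]] edge [[335.7, 232.2], [337.7, 55.9]]
0.0 [132, 131, 114, 108, 132, 131, 152, 152, 150, 150, 150, 152, 151, 149, 152]
0.05 [96, 97, 102, 97, 96, 94, 151, 149, 153, 149, 153, 152, 151, 152, 152]
0.12 [96, 97, 98, 95, 97, 95, 108, 105, 106, 104, 108, 109, 107, 106, 107]
knob px [425.6 229.8]
blob 425.530303030303 230.04545454545453 66
blob before 425.4925373134328 230.1044776119403 67
```

```bash
python3 - <<'E'
from bench import *
print(hand_in())
E
```

```text
the job is handed in; nothing more can be done
None
```

I finished the whole job and handed it in at about 39 s of robot time. I lifted the knob, swung the spout to the front and let the pin drop into the last hole. Three white mugs were there, and all now stand upright in the basin. I hooked the knee past centre with one finger, then lowered the lid by its bar at about 0.4 rad/s until it was shut.

**Last checks:**
- **Knob:** after the lid was shut, it was at side-camera pixel (425.5, 230.0). The predicted place with the pin home is (425.6, 229.8).
- **Lid:** it met its stop with about 21 N of support. The bar position fits an angle within 1° of level, and the lid's near edge was where predicted in the wrist picture.
- **Mugs:** all three were upright in the last picture of the open basin. I could not see them again once the lid was down.
- **Gripper:** clear of everything at hand-in, with no contact force.
- **Jar, soap dish and tap handle:** I did not measure these at the end. I felt no contact near them and saw no sign that they had moved.

**Small disagreements:**
- A knuckle brushed the basin's right wall with about 5 N while I was placing the first mug, so I moved it 4 mm inward.
- The lid-angle fit from the side camera read about 1° low, so I set the bar grasp from the wrist picture.
- I viewed 16 pictures, the allowed maximum, so the final check was from pixel values only.

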